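# Set the soil mill three clicks off the burrs and load its catch plate

### The arm

A 6-joint arm with a two-finger parallel gripper is mounted at the origin on the work surface. World frame = base frame: x ahead of the robot, y to its left, z up, the work surface at z = 0. Lengths are in mm, angles in degrees, forces in N, time in s.
With the tool pointing down it reaches from about 425 to 925 mm from the base axis. Payload 12.5 kg.
Tool frame: the origin (TCP) lies on the front face of the gripper's body, between the roots of the fingers; the fingertips stand 73 mm ahead of it and the grasp point (between the pads) lies 54 mm ahead of it (env.tip_extent is the distance from the TCP to the fingertips, in mm); z points along the fingers, y is the line along which they close (so a half turn about z gives the same grasp; the last joint's range is limited). The gripper opens to 85 mm and grips with 20 to 120 N. Pads are 22 mm wide; open, the fingers measure 114 mm over their backs; the gripper's body (76 mm by 85 mm) begins 54 mm behind the grasp point. The pads swing forward as they close: fully open they stand 13 mm farther back than shut.
Start: joints at [-76.467, 28.126, 89.318, -0, 62.55, -6.05], TCP at [209.511, -588.848, 303.927] pointing down, gripper open.
Joint ranges: [-177.58, 177.58], [-47.91, 125.51], [2.72, 160], [-65.01, 245.01], [3.68, 167.84], [-153.87, 153.87]. Speed limits (degrees/s): [127.2, 127.2, 159.86, 180, 180, 180].

### API

Orientations are given as a 3x3 rotation matrix whose columns are the frame's x, y, z axes.
In Python, from bench import env, snapshot, calibration gives the robot as it stands.
- The arm moves only by the tool apply_moves, never from a script. Its argument "moves" is a list of rows, each an object of numbers: "x", "y", "z": the shift along the tool's x, y, z in m; "roll": the turn about the tool's z in degrees; "claw": the closure, from 0 (fully open) to 1 (shut). In form: [{"x": .., "y": .., "z": .., "roll": .., "claw": ..}, ...]. A call has 1 to 5 rows; each row is the pose to reach, as a shift and turn from the pose commanded when the call began, along the tool's axes at that moment; what a row does not reach only later rows make up. A row lasts 1/10 s, in which the tool goes at most 50 mm and 8.59 degrees, less where a joint would pass 70% of its speed; a pose out of reach is approached as far as the arm can. A call with a gripper value outside its range is refused whole. The fingers move at their own pace and stop on an object; "grip_force" is the grip in N (left out, the last holds). Time passes only in rows, so rows that repeat a pose let the fingers close. It gives the time, the measured TCP pose, the force, the opening and the grip force at its end, in the units of the state.
- env.get_obs(): the state, without advancing time (a new reading comes with each control period).
- snapshot(name): name is "scene" or "top" or "wrist"; returns the picture (400x640x3 uint8, blue, green, red); there is no depth.
- calibration(name): a dict with "mtx" (3x3 intrinsics, pixels), "dist_coeffs" ([k1, k2, p1, p2, k3] as OpenCV has them; the pictures are not rectified), "world_from_camera" (4x4, takes a point from camera to world coordinates). Camera axes: x right, y down, z forward; pixel columns grow to the right and rows downward; lengths in mm; the calibration is good to about 2 mm. A picture is of the moment at which its call begins: read the wrist's pose just before it. calibration takes no time and is no camera call; for the wrist camera it gives the pose at the moment of the call.
- env.finish_job(): hands the job in; it is judged then, once.
The state is a dict: "time_s": time; "joint_pos": joint angles; "joint_velocities": joint speeds; "effort": joint torques, N m; "ee_pos": TCP position; "ee_rot": TCP orientation; "wrist_force": force on the tool from outside, world axes, zero at the start; "torque": the same for the moment, N m; "opening": finger opening in mm; "gripper_force": force on a finger pad.
Only numpy, scipy, OpenCV 4.12 (cv2) and the standard library are available. Lean on these libraries where they do the work, as an engineer would, in place of code of your own. Each camera call takes 0.05 s, during which the arm holds its last target. There are 200 camera calls.

### The job

Get the hand mill ready to grind bonsai grit: turn the ribbed ring on top clockwise until you feel the burrs touch, without forcing it any further, then back it off three clicks. Set the empty white pot gently upright on the sprung catch plate, centred and square with its long side along the plate's, and let the plate sink under it; leave the jar, the wooden block and the pliers where they are.

Things in the scene. Friction and masses are not known exactly. Their poses are not given: they have to be found in the camera images.
- mill: Green hand mill on a wooden baseboard (fixed; 120 mm along its x; along its y from -62 to +228 mm; 16 mm thick). Origin: on the vertical axis of mill and ring, at the underside of the board, on the work surface; z up, y from the mill to the catch plate. Chamber 92 mm across, 88 mm high, with a short chute on its +y side out to y = 71 mm, 74 mm high.
- ring_grip (a point): Point on the mill's axis, height 112 mm, at the middle of the adjustment ring: black with 12 orange ribs, 60 mm across the ribs, height 92 to 128 mm, gripped by its sides from above with free room around. Clockwise from above closes the burrs. It rests in click notches 30 degrees apart, one per rib, so its looks do not tell the setting. It starts 4 to 7 clicks open.
- ring_top (a point): Centre of the ring's top face, on the axis, height 128 mm. Feel of the ring: a click takes 0.1 to 0.2 N m; let go, it falls into the nearest notch. Burrs touch in a notch; from there clockwise resistance steps up by 0.3 N m and grows 0.8 N m per rad, springy, and it returns to that notch if let go. 24 degrees past touching is forcing it. No other stop within 9 clicks of touching.
- crank_end (a point): Outer end of the mill's wooden crank grip (fixed, not used), 107 mm from the axis along the mill's +x, height 82 mm; grip 18 mm thick.
- burr (a point): Grinding burr inside the mill, out of sight on its axis. Height in the mill's frame: 50.0 mm when the burrs touch, plus only 0.1 mm per click opened (less when forced): far below the reading noise, so the setting must be felt and counted.
- plate_top (a point): Centre of the top of the aluminium catch plate (90 mm along the mill's x, 130 mm along its y, dark pad on it), 145 mm from the mill's axis along +y; axes as the mill's. Top 50 mm above the work surface when empty; sinks on a damped spring (0.3 N per mm, preload 0.4 N), at most 18 mm. Below, to height 28 mm, its black housing, 104 x 144 mm.
- pot: Empty shallow white porcelain pot, rectangular, 100 mm along its x, 56 mm along its y, 40 mm tall, walls 6 mm, 0.24 to 0.36 kg. Origin: centre of its underside. Grip it across the 56 mm. It sinks the plate by 6 to 11 mm.
- jar: Glass jar of pebbles with steel screw cap, 76 mm across, 84 mm tall, 0.45 kg. Origin: centre of its underside. Leave alone.
- tamper: Wooden tamping block, 50 x 110 x 40 mm (x, y, z). Origin: centre of its underside. Leave alone.
- pliers: Stainless concave pliers lying flat, 176 mm along their y from -116 to +60 mm, 56 mm wide, 12 mm tall. Origin: under the pivot. Leave alone.
- toolbox: Red plastic toolbox with a press button latch, fixed, 170 x 310 x 162 mm with its handle. Origin: centre of its underside.

How it is judged:
By the outcome, as a careful person would: the job done as asked, in the order asked, and still so for the second after the job is handed in, with the robot touching nothing.
It also fails if it takes over 72 s, if anything falls off the work surface, if the arm or the gripper's body presses on something with over 40 N, if the wrist force passes 120 N, or if a joint passes its speed limit or range.

## Working session

There is one attempt and no reset: what is moved stays moved. The work goes in short steps, Python scripts to look and compute and a tool call to move; the robot and the scene stay as the last step left them, time stands still between calls to the robot, and variables do not carry over. Pictures are saved under pics/ and viewed, at most 10 in all, crops included, and the job is handed in when it is done.

Besides the shell and the picture viewer there is one more tool, called after "Emit:" by a JSON object that holds its "name" and its "arguments". apply_moves: Moves the arm, as the interface text tells. Its arguments: {"type":"object","properties":{"moves":{"type":"array"},"grip_force":{"type":"number"}},"required":["moves"]}

```bash
ls; mkdir -p pics; python3 - <<'E'
from bench import env, snapshot, calibration
import cv2
for n in ("scene","top"):
    cv2.imwrite(f"pics/{n}0.png",snapshot(n))
    c=calibration(n); print(n,c["mtx"],c["world_from_camera"].__repr__(),c["dist_coeffs"])
o=env.get_obs();print(o)
E
```

```text
pics
scene [[415.2947658    0.         323.76628977]
 [  0.         415.2947658  197.42996133]
 [  0.           0.           1.        ]] array([[ 7.68721605e-01,  3.96725738e-01, -5.01672983e-01,
         1.17714404e+03],
       [ 6.39581818e-01, -4.78642549e-01,  6.01528394e-01,
        -5.81104718e+02],
       [-1.48023926e-03, -7.83268791e-01, -6.21681437e-01,
         8.38197300e+02],
       [ 0.00000000e+00,  0.00000000e+00,  0.00000000e+00,
         1.00000000e+00]]) [-0.06134501  0.          0.          0.          0.        ]
top [[381.60789343   0.         319.12557884]
 [  0.         381.60789343 199.84089836]
 [  0.           0.           1.        ]] array([[ 1.48189000e-02, -9.94825511e-01,  1.00511706e-01,
         4.94929551e+02],
       [-9.99555925e-01, -1.21398589e-02,  2.72135268e-02,
         1.05070844e+02],
       [-2.58525128e-02, -1.00870346e-01, -9.94563633e-01,
         1.10994238e+03],
       [ 0.00000000e+00,  0.00000000e+00,  0.00000000e+00,
         1.00000000e+00]]) [-0.03038069  0.          0.          0.          0.        ]
{'time_s': 0.1, 'joint_pos': array([-7.64651257e+01,  2.81597934e+01,  8.93459023e+01,  1.44326813e-04,
        6.25493222e+01, -6.05240304e+00]), 'joint_velocities': array([ 0.05438518, -0.12152733, -0.10789363,  0.02642533,  0.01483842,
        0.00457249]), 'effort': array([ 2.80526954e-03, -6.19447660e+01, -2.62025946e+01, -1.52412126e-04,
        2.88617477e-03, -2.69159943e-05]), 'ee_pos': array([ 209.49900276, -588.71123752,  303.40030148]), 'ee_rot': array([[ 9.42132318e-01,  3.35241175e-01, -2.22559312e-04],
       [ 3.35241232e-01, -9.42131861e-01,  9.34098089e-04],
       [ 1.03467922e-04, -9.54655056e-04, -9.99999539e-01]]), 'wrist_force': array([ 0.38664333, -0.66879677,  0.22100006]), 'torque': array([ 0.02261707,  0.00262061, -0.03799019]), 'gripper_force': 0.0, 'opening': 85.22186984623237}
```

View pics/scene0.png

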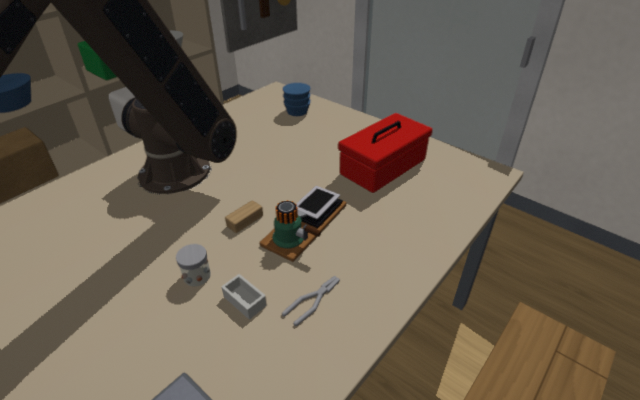

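View pics/top0.png

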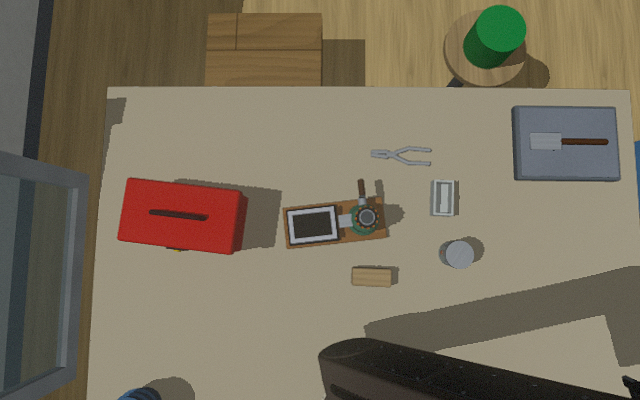

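The top view shows the mill (ring about (367,216)), plate at (313,225), pot at (444,198), jar (460,254), block (372,277), and pliers (402,156). I'll enlarge this region for exact pixels.

```bash
python3 - <<'E'
import cv2
i=cv2.imread("pics/top0.png")[140:290,275:475]
cv2.imwrite("pics/topc.png",cv2.resize(i,None,fx=4,fy=4,interpolation=cv2.INTER_CUBIC))
E
```

```text
(no output)
```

View pics/topc.png

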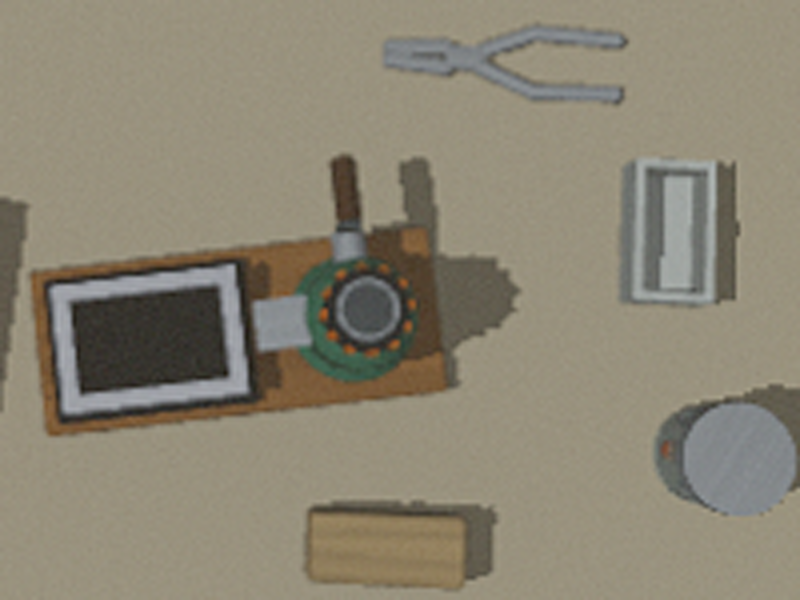

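The crop gives board corners (32,272), (427,227), (447,386), (50,434), plate corners (48,285), (238,263), (252,398), (64,420), ring-top centre (368,307) and pot rim corners (637,160), (717,162), (713,303), (632,299).

```bash
cat > h.py <<'E'
import numpy as np, cv2
from bench import env, snapshot, calibration
def px2w(cal,px,z):
    n=cv2.undistortPoints(np.array(px,float).reshape(-1,1,2),cal["mtx"],np.array(cal["dist_coeffs"])).reshape(-1,2)
    T=np.array(cal["world_from_camera"]); d=np.c_[n,np.ones(len(n))]@T[:3,:3].T
    return T[:3,3]+d*((z-T[2,3])/d[:,2])[:,None]
def w2px(cal,P):
    T=np.linalg.inv(np.array(cal["world_from_camera"]))
    return cv2.projectPoints(np.array(P,float).reshape(-1,1,3),cv2.Rodrigues(T[:3,:3])[0],T[:3,3],cal["mtx"],np.array(cal["dist_coeffs"]))[0].reshape(-1,2)
E
python3 - <<'E'
from h import *
c=calibration("top")
f=lambda p:np.array(p)/4.+[275-.375,140-.375]
def quad(n,p,z):
    w=px2w(c,f(p),z)[:,:2]; print(n,w.mean(0).round(1),"edges",[(np.linalg.norm(w[(i+1)%4]-w[i]).round(1),np.degrees(np.arctan2(*(w[(i+1)%4]-w[i])[::-1])).round(1)) for i in range(4)])
quad("board",[(32,272),(427,227),(447,386),(50,434)],16)
quad("plate",[(48,285),(238,263),(252,398),(64,420)],50)
quad("pot",[(637,160),(717,162),(713,303),(632,299)],40)
print(px2w(c,f([(368,307)]),128),px2w(c,f([(741,460)]),84), px2w(c,f([(343,156)]),82),px2w(c,f([(308,508),(465,515),(465,588),(308,580)]),40))
E
```

```text
board [542.3  90.6] edges [(np.float64(286.1), np.float64(-82.8)), (np.float64(114.5), np.float64(-172.9)), (np.float64(284.8), np.float64(97.7)), (np.float64(116.8), np.float64(7.7))]
plate [531.8 152.2] edges [(np.float64(133.4), np.float64(-82.6)), (np.float64(94.0), np.float64(-173.5)), (np.float64(130.9), np.float64(97.5)), (np.float64(94.4), np.float64(8.1))]
pot [ 614.5 -214.2] edges [(np.float64(56.3), np.float64(-90.8)), (np.float64(99.7), np.float64(177.2)), (np.float64(56.5), np.float64(87.9)), (np.float64(98.3), np.float64(-2.9))]
[[552.96601806   9.24835588 128.        ]] [[ 457.15859984 -242.36974591   84.        ]] [[658.12304303  21.9382358   82.        ]] [[418.43409901  41.64220043  40.        ]
 [415.30405618 -66.62549353  40.        ]
 [365.65168768 -66.53943189  40.        ]
 [369.34326524  41.28477512  40.        ]]
```

Emit:
{"name": "apply_moves", "arguments": {"moves": [{"x":0.026,"y":-0.0225,"z":0,"roll":-7.6,"claw":0},{"x":0.052,"y":-0.045,"z":0,"roll":-15.2,"claw":0},{"x":0.078,"y":-0.067,"z":0,"roll":-22.9,"claw":0},{"x":0.104,"y":-0.09,"z":0,"roll":-30.6,"claw":0},{"x":0.1305,"y":-0.112,"z":0,"roll":-38.2,"claw":0}]}}

```text
time_s: 0.6
ee_pos: [295.3, -438.2, 303.7]
ee_rot: [[0.529, 0.849, -0.0], [0.849, -0.529, 0.0], [0.0, -0.0, -1.0]]
wrist_force: [0.2, -0.7, 0.0]
opening: 85.5
gripper_force: 0.0
```

Emit:
{"name": "apply_moves", "arguments": {"moves": [{"x":0.034,"y":-0.0014,"z":0,"roll":-7.6,"claw":0},{"x":0.069,"y":-0.003,"z":0,"roll":-15.2,"claw":0},{"x":0.103,"y":-0.0043,"z":0,"roll":-22.9,"claw":0},{"x":0.137,"y":-0.0058,"z":0,"roll":-30.6,"claw":0},{"x":0.172,"y":-0.0072,"z":0,"roll":-38.2,"claw":0}]}}

```text
time_s: 1.1
ee_pos: [380.9, -288.9, 303.8]
ee_rot: [[-0.11, 0.994, -0.0], [0.994, 0.11, 0.0], [0.0, -0.0, -1.0]]
wrist_force: [0.6, -1.3, 0.3]
opening: 85.3
gripper_force: 0.0
```

Emit:
{"name": "apply_moves", "arguments": {"moves": [{"x":0.028,"y":0.02,"z":0,"roll":-7.6,"claw":0},{"x":0.056,"y":0.04,"z":0,"roll":-15.2,"claw":0},{"x":0.084,"y":0.06,"z":0,"roll":-22.9,"claw":0},{"x":0.112,"y":0.08,"z":0,"roll":-30.6,"claw":0},{"x":0.1395,"y":0.1,"z":0,"roll":-38.2,"claw":0}]}}

```text
time_s: 1.6
ee_pos: [465.9, -139.7, 303.8]
ee_rot: [[-0.701, 0.713, -0.0], [0.713, 0.701, 0.0], [0.0, -0.0, -1.0]]
wrist_force: [0.8, -0.1, -0.5]
opening: 85.5
gripper_force: 0.0
```

Emit:
{"name": "apply_moves", "arguments": {"moves": [{"x":0.01,"y":0.033,"z":0,"roll":-7.6,"claw":0},{"x":0.019,"y":0.066,"z":0,"roll":-15.2,"claw":0},{"x":0.029,"y":0.1,"z":0,"roll":-22.9,"claw":0},{"x":0.038,"y":0.133,"z":0,"roll":-30.6,"claw":0},{"x":0.0475,"y":0.166,"z":0,"roll":-38.2,"claw":0}]}}

```text
time_s: 2.1
ee_pos: [551.9, 10.1, 303.7]
ee_rot: [[-0.992, 0.127, -0.0], [0.127, 0.992, -0.0], [0.0, -0.0, -1.0]]
wrist_force: [-0.2, -0.9, 0.4]
opening: 85.2
gripper_force: 0.0
```

```bash
python3 - <<'E'
from h import *
o=env.get_obs(); print(o["joint_pos"].round(1),o["ee_pos"].round(1),o["ee_rot"].round(3).tolist(),o["torque"],env.tip_extent)
c=calibration("wrist"); cv2.imwrite("pics/w1.png",snapshot("wrist"))
m=lambda x,y,z:[552+x*np.cos(.129)-y*np.sin(.129),8.7+x*np.sin(.129)+y*np.cos(.129),z]
print(w2px(c,[m(0,0,128),m(0,145,50),m(107,0,82)]).round(), c["world_from_camera"])
E
```

```text
[ -5.8  22.2  99.7  -0.   58.1 -88.5] [551.9  10.1 303.7] [[-0.992, 0.127, -0.0], [0.127, 0.992, -0.0], [0.0, -0.0, -1.0]] [0.01543258 0.00187195 0.00669401] 72.6
[[319. 199.]
 [449. 147.]
 [344. 278.]] [[ 1.26540536e-01  9.55915751e-01  2.64976546e-01  4.83980536e+02]
 [ 9.91961156e-01 -1.21741183e-01 -3.45275161e-02  1.88258262e+01]
 [-7.46838289e-04  2.67215572e-01 -9.63636488e-01  3.74001233e+02]
 [ 0.00000000e+00  0.00000000e+00  0.00000000e+00  1.00000000e+00]]
```

View pics/w1.png

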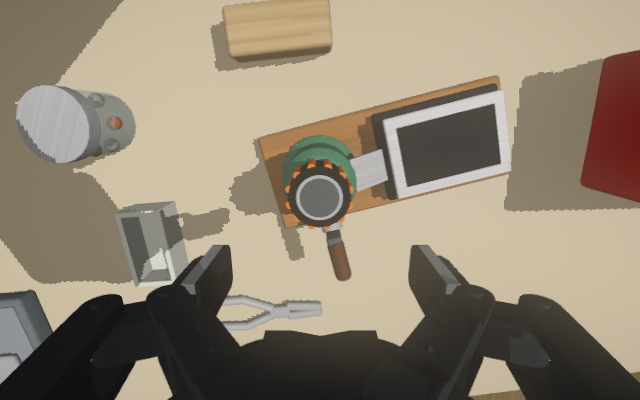

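The wrist view shows the ring centre at (320,198) and the plate centre near (448,145), both on prediction. Next I check the rib phase.

```bash
python3 - <<'E'
from h import *
c=calibration("wrist"); im=cv2.imread("pics/w1.png"); h=cv2.cvtColor(im,cv2.COLOR_BGR2HSV)
m=cv2.inRange(h,(3,150,110),(22,255,255)); m[:,:270]=0;m[:,370:]=0;m[:150]=0;m[240:]=0
n,l,s,ce=cv2.connectedComponentsWithStats(m)
for k in range(1,n):
    if s[k,4]<3: continue
    ys,xs=np.where(l==k)
    w=px2w(c,ce[k:k+1],124)[0]; d=w[:2]-[552,8.7]
    print(ce[k].round(1),s[k,4],np.hypot(*d).round(1),np.degrees(np.arctan2(d[1],d[0])).round(1))
i=cv2.resize(im[145:245,265:375],None,fx=6,fy=6,interpolation=cv2.INTER_CUBIC); cv2.imwrite("pics/w1c.png",i[:600])
E
```

```text
[311.4 163.4] 60 28.6 178.5
[327.5 163.5] 55 30.4 152.2
[296.3 172.3] 43 26.1 -150.3
[341.5 171.7] 47 31.3 126.4
[287.6 187.4] 34 24.5 -115.2
[350.5 187.7] 31 31.8 97.0
[287.1 205. ] 28 25.4 -78.4
[350.4 205.5] 26 32.4 68.1
[296.3 219. ] 24 26.6 -44.7
[341.4 219.1] 18 31.6 41.5
[310.8 226.8] 16 28.5 -14.0
[326.7 226.9] 15 30.4 13.7
```

View pics/w1c.png

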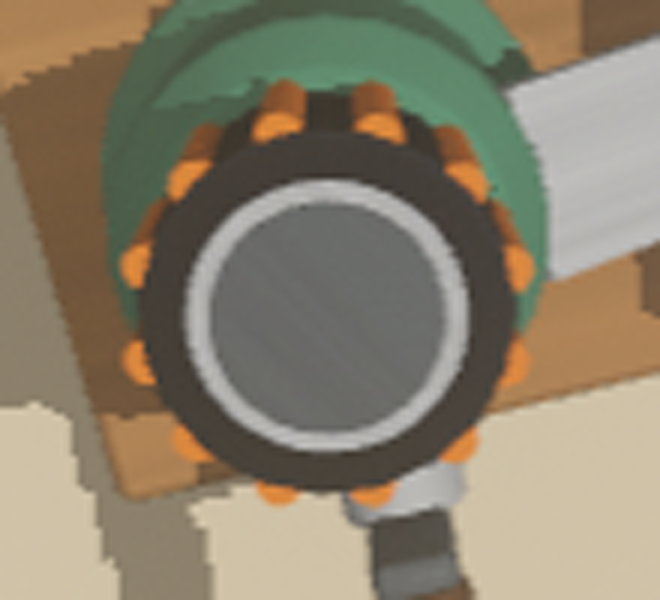

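Ribs sit symmetrically about the image vertical, two flanking each side, so the tool's closing line falls midway between ribs, which is what I want. I'll check the settled pose.

```bash
cat >> h.py <<'E'
def to(x,y,z,yaw):
    "shift in tool axes (m) and roll to get TCP to x,y,z with tool-y at yaw deg"
    o=env.get_obs(); R=o["ee_rot"]; d=R.T@(np.array([x,y,z])-o["ee_pos"])/1000
    ya=np.degrees(np.arctan2(R[1,1],R[0,1]))
    print("t",o["time_s"],"pos",o["ee_pos"].round(1),"yaw",ya.round(2),"q",o["joint_pos"].round(1),"shift",d.round(4),"roll",(-((yaw-ya+180)%360-180)).round(2),"op",round(o["opening"],1),"F",o["wrist_force"].round(1),"M",o["torque"].round(3))
E
python3 - <<'E'
from h import *
to(552,8.7,168,82.4)
c=calibration("wrist"); print(px2w(c,[(319.3,197.8)],128))
E
```

```text
t 2.15 pos [553.6  13.2 303.6] yaw 83.25 q [ -5.5  22.3  99.5   0.1  58.2 -88.8] shift [ 0.0012 -0.0048  0.1356] roll 0.85 op 85.2 F [-1.6  2.4 -0.9] M [ 0.095  0.074 -0.04 ]
[[552.8708017   12.66837738 128.        ]]
```

Emit:
{"name": "apply_moves", "arguments": {"moves": [{"x":0.0012,"y":-0.0045,"z":0.03,"roll":0.8,"claw":0},{"x":0.0012,"y":-0.0045,"z":0.06,"roll":0.8,"claw":0},{"x":0.0012,"y":-0.0045,"z":0.08,"roll":0.8,"claw":0},{"x":0.0012,"y":-0.0045,"z":0.08,"roll":0.8,"claw":0},{"x":0.0012,"y":-0.0045,"z":0.08,"roll":0.8,"claw":0}]}}

```text
time_s: 2.65
ee_pos: [549.8, 4.3, 224.2]
ee_rot: [[-0.989, 0.146, -0.0], [0.146, 0.989, -0.0], [0.0, -0.0, -1.0]]
wrist_force: [0.1, -0.2, -0.2]
opening: 85.3
gripper_force: 0.0
```

```bash
python3 - <<'E'
from h import *
to(552,9,168,82.4)
c=calibration("wrist"); im=snapshot("wrist");h=cv2.cvtColor(im,cv2.COLOR_BGR2HSV)
m=cv2.inRange(h,(3,150,110),(22,255,255)); m[:,:250]=0;m[:,390:]=0;m[:100]=0
n,l,s,ce=cv2.connectedComponentsWithStats(m)
p=np.array([ce[k] for k in range(1,n) if 8<s[k,4]<500]); print(p.round(), [s[k,4] for k in range(1,n)])
cv2.imwrite("pics/w2.png",im)
to(552,9,168,82.4)
E
```

```text
t 2.65 pos [549.8   4.3 224.2] yaw 81.58 q [ -6.4  27.6 104.9  -0.   47.5 -88. ] shift [-0.0016  0.005   0.0562] roll -0.82 op 85.3 F [ 0.1 -0.2 -0.2] M [ 0.007 -0.068  0.016]
[[316. 185.]
 [339. 185.]
 [291. 206.]
 [365. 204.]
 [284. 245.]
 [373. 244.]
 [361. 263.]
 [296. 264.]
 [341. 274.]
 [317. 274.]] [np.int32(162), np.int32(157), np.int32(247), np.int32(196), np.int32(50), np.int32(39), np.int32(31), np.int32(25), np.int32(30), np.int32(22)]
t 2.7 pos [550.    4.3 224.8] yaw 81.58 q [ -6.4  27.6 104.9  -0.   47.5 -88. ] shift [-0.0013  0.0049  0.0568] roll -0.82 op 85.0 F [ 0.7 -0.5  0.6] M [0.069 0.014 0.014]
```

View pics/w2.png

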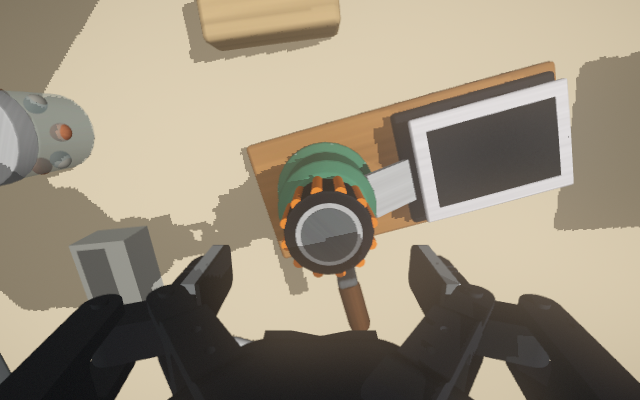

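The ring is now at about (329,234) in the wrist view and the arm has settled. Computing the offset from this.

```bash
python3 - <<'E'
from h import *
c=calibration("wrist")
w=px2w(c,[(328.6,234)],128); print(w)
e=px2w(c,[(328.6,182+0),(284,235),(374,235)],128); print(e)
q=px2w(c,[(409,122),(566,79),(574,183),(428,221)],50)[:,:2]; print("plate",q.mean(0),[np.degrees(np.arctan2(*(q[b]-q[a])[::-1])).round(1) for a,b in((0,1),(3,2),(0,3),(1,2))])
to(w[0,0],w[0,1],168,82.4)
E
```

```text
[[550.84841465   9.25356293 128.        ]]
[[519.20983154  13.67758375 128.        ]
 [547.58663507 -17.39483953 128.        ]
 [555.5050241   36.21589749 128.        ]]
plate [532.49260704 153.09202128] [np.float64(97.3), np.float64(97.0), np.float64(7.1), np.float64(8.2)]
t 2.7 pos [550.    4.3 224.8] yaw 81.58 q [ -6.4  27.6 104.9  -0.   47.5 -88. ] shift [-0.0001  0.005   0.0568] roll -0.82 op 85.0 F [ 0.7 -0.5  0.6] M [0.069 0.014 0.014]
```

Emit:
{"name": "apply_moves", "arguments": {"moves": [{"x":0,"y":0.005,"z":0.01,"roll":-0.8,"claw":0},{"x":0,"y":0.005,"z":0.03,"roll":-0.8,"claw":0},{"x":0,"y":0.005,"z":0.045,"roll":-0.8,"claw":0},{"x":0,"y":0.005,"z":0.056,"roll":-0.8,"claw":0},{"x":0,"y":0.005,"z":0.056,"roll":-0.8,"claw":0}]}}

```text
time_s: 3.2
ee_pos: [550.1, 9.5, 166.9]
ee_rot: [[-0.991, 0.132, -0.002], [0.132, 0.991, 0.0], [0.002, -0.0, -1.0]]
wrist_force: [-0.6, 0.7, 0.9]
opening: 85.2
gripper_force: 0.0
```

Emit:
{"name": "apply_moves", "arguments": {"moves": [{"x":0,"y":0,"z":0,"roll":0,"claw":0.25},{"x":0,"y":0,"z":0,"roll":0,"claw":0.3},{"x":0,"y":0,"z":0,"roll":0,"claw":0.35},{"x":0,"y":0,"z":0,"roll":0,"claw":0.5},{"x":0,"y":0,"z":0,"roll":0,"claw":0.5}], "grip_force": 40}}

```text
time_s: 3.7
ee_pos: [550.6, 9.3, 168.9]
ee_rot: [[-0.991, 0.132, 0.002], [0.132, 0.991, -0.0], [-0.002, -0.0, -1.0]]
wrist_force: [-1.3, -1.0, 5.2]
opening: 57.0
gripper_force: 41.8
```

```bash
python3 - <<'E'
from h import *
to(551,9.2,168,82.4); print(env.get_obs()["gripper_force"])
E
```

```text
t 3.7 pos [550.6   9.3 168.9] yaw 82.39 q [ -5.9  32.3 107.4  -0.   40.2 -88.3] shift [-0.0004 -0.0001  0.0009] roll -0.01 op 57.0 F [-1.3 -1.   5.2] M [-0.019  0.191  0.024]
41.79011732339859
```

Emit:
{"name": "apply_moves", "arguments": {"moves": [{"x":0,"y":0,"z":0,"roll":8,"claw":0.5},{"x":0,"y":0,"z":0,"roll":16,"claw":0.5},{"x":0,"y":0,"z":0,"roll":24,"claw":0.5},{"x":0,"y":0,"z":0,"roll":32,"claw":0.5},{"x":0,"y":0,"z":0,"roll":40,"claw":0.5}]}}

```text
time_s: 4.2
ee_pos: [550.7, 9.6, 168.9]
ee_rot: [[-0.67, 0.742, 0.002], [0.742, 0.67, -0.0], [-0.001, 0.001, -1.0]]
wrist_force: [0.6, 4.5, 6.0]
opening: 57.0
gripper_force: 41.8
```

Emit:
{"name": "apply_moves", "arguments": {"moves": [{"x":0,"y":0,"z":0,"roll":0,"claw":0.5},{"x":0,"y":0,"z":0,"roll":0,"claw":0.5}]}}

```text
time_s: 4.4
ee_pos: [550.8, 9.6, 168.9]
ee_rot: [[-0.674, 0.739, 0.002], [0.739, 0.674, -0.0], [-0.001, 0.002, -1.0]]
wrist_force: [0.4, 2.4, 6.1]
opening: 56.6
gripper_force: 41.8
```

```bash
cat > r.py <<'E'
from h import *
to(551,9.2,168,42.4); o=env.get_obs(); print(o["gripper_force"],o["effort"][5])
E
python3 r.py
```

```text
t 4.4 pos [550.8   9.6 168.9] yaw 42.38 q [ -5.9  32.3 107.4   0.   40.2 -48.3] shift [-0.0005 -0.0001  0.0009] roll -0.02 op 56.6 F [0.4 2.4 6.1] M [ 0.326  0.199 -0.048]
41.787373423576355 0.21162212826311588
```

Emit:
{"name": "apply_moves", "arguments": {"moves": [{"x":0,"y":0,"z":0,"roll":8,"claw":0.5},{"x":0,"y":0,"z":0,"roll":16,"claw":0.5},{"x":0,"y":0,"z":0,"roll":24,"claw":0.5},{"x":0,"y":0,"z":0,"roll":30,"claw":0.5},{"x":0,"y":0,"z":0,"roll":30,"claw":0.5}]}}

```text
time_s: 4.9
ee_pos: [550.9, 9.7, 168.9]
ee_rot: [[-0.211, 0.977, 0.002], [0.978, 0.211, 0.0], [-0.0, 0.002, -1.0]]
wrist_force: [2.6, 4.9, 4.9]
opening: 57.1
gripper_force: 41.8
```

Emit:
{"name": "apply_moves", "arguments": {"moves": [{"x":0,"y":0,"z":0,"roll":0,"claw":0.5},{"x":0,"y":0,"z":0,"roll":0,"claw":0.5}]}}

```text
time_s: 5.1
ee_pos: [551.0, 9.7, 168.9]
ee_rot: [[-0.215, 0.977, 0.002], [0.977, 0.215, 0.0], [-0.0, 0.002, -1.0]]
wrist_force: [2.3, 5.1, 4.3]
opening: 56.9
gripper_force: 41.8
```

```bash
python3 r.py
```

```text
t 5.1 pos [551.    9.7 168.9] yaw 12.39 q [ -5.9  32.3 107.4   0.   40.2 -18.3] shift [-0.0005 -0.0001  0.0009] roll -30.01 op 56.9 F [2.3 5.1 4.3] M [0.574 0.09  0.029]
41.7547532916069 0.0343118270393461
```

Emit:
{"name": "apply_moves", "arguments": {"moves": [{"x":0,"y":0,"z":0,"roll":8,"claw":0.5},{"x":0,"y":0,"z":0,"roll":16,"claw":0.5},{"x":0,"y":0,"z":0,"roll":24,"claw":0.5},{"x":0,"y":0,"z":0,"roll":30,"claw":0.5},{"x":0,"y":0,"z":0,"roll":30,"claw":0.5}]}}

```text
time_s: 5.6
ee_pos: [551.2, 9.7, 168.9]
ee_rot: [[0.306, 0.952, 0.003], [0.952, -0.306, 0.0], [0.001, 0.003, -1.0]]
wrist_force: [4.2, 4.1, 4.3]
opening: 57.0
gripper_force: 41.7
```

Emit:
{"name": "apply_moves", "arguments": {"moves": [{"x":0,"y":0,"z":0,"roll":0,"claw":0.5},{"x":0,"y":0,"z":0,"roll":0,"claw":0.5}]}}

```text
time_s: 5.8
ee_pos: [551.2, 9.7, 168.9]
ee_rot: [[0.303, 0.953, 0.003], [0.953, -0.303, 0.0], [0.001, 0.003, -1.0]]
wrist_force: [3.6, 3.7, 3.2]
opening: 57.1
gripper_force: 41.7
```

```bash
python3 r.py
```

```text
t 5.8 pos [551.2   9.7 168.9] yaw -17.62 q [-5.900e+00  3.230e+01  1.074e+02  1.000e-01  4.020e+01  1.170e+01] shift [-0.0005 -0.      0.0009] roll -60.02 op 57.1 F [3.6 3.7 3.2] M [ 0.865 -0.059 -0.012]
41.71846300363541 0.034694974310696125
```

Emit:
{"name": "apply_moves", "arguments": {"moves": [{"x":0,"y":0,"z":0,"roll":8,"claw":0.5},{"x":0,"y":0,"z":0,"roll":16,"claw":0.5},{"x":0,"y":0,"z":0,"roll":24,"claw":0.5},{"x":0,"y":0,"z":0,"roll":30,"claw":0.5},{"x":0,"y":0,"z":0,"roll":30,"claw":0.5}]}}

```text
time_s: 6.3
ee_pos: [551.4, 9.6, 168.9]
ee_rot: [[0.741, 0.671, 0.004], [0.671, -0.741, 0.0], [0.003, 0.002, -1.0]]
wrist_force: [5.6, 3.6, 2.8]
opening: 57.1
gripper_force: 41.9
```

Emit:
{"name": "apply_moves", "arguments": {"moves": [{"x":0,"y":0,"z":0,"roll":0,"claw":0.5},{"x":0,"y":0,"z":0,"roll":0,"claw":0.5}]}}

```text
time_s: 6.5
ee_pos: [551.4, 9.6, 168.9]
ee_rot: [[0.739, 0.674, 0.004], [0.674, -0.739, 0.0], [0.003, 0.002, -1.0]]
wrist_force: [5.1, 3.2, 3.0]
opening: 56.9
gripper_force: 41.9
```

```bash
python3 r.py
```

```text
t 6.5 pos [551.4   9.6 168.9] yaw -47.63 q [ -5.9  32.3 107.3   0.   40.1  41.7] shift [-0.0006 -0.      0.0009] roll -90.03 op 56.9 F [5.1 3.2 3. ] M [ 0.792 -0.37   0.036]
41.85630261898041 0.03757485654205084
```

```bash
python3 - <<'E'
from h import *
im=snapshot("wrist"); i=im[170:400,200:460]; cv2.imwrite("pics/w3.png",cv2.resize(i,None,fx=2.6,fy=2.6,interpolation=cv2.INTER_CUBIC))
for _ in range(3): o=env.get_obs(); print(o["time_s"],o["torque"][2],o["effort"][5])
E
```

```text
6.55 -0.0024661505954855292 0.032279243459925056
6.55 -0.0024661505954855292 0.032279243459925056
6.55 -0.0024661505954855292 0.032279243459925056
```

View pics/w3.png

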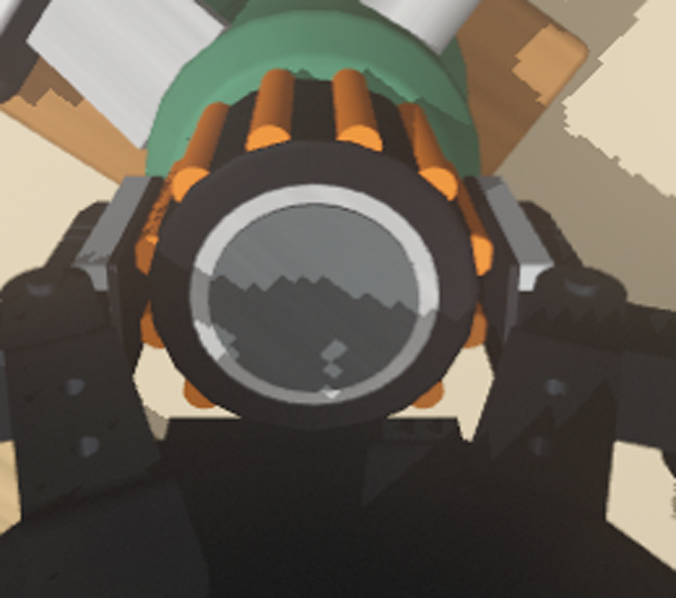

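The view is symmetric, with two ribs against each pad, so the ring is turning with the tool. No burr contact by the fourth click; continuing one click at a time.

Emit:
{"name": "apply_moves", "arguments": {"moves": [{"x":0,"y":0,"z":0,"roll":8,"claw":0.5},{"x":0,"y":0,"z":0,"roll":16,"claw":0.5},{"x":0,"y":0,"z":0,"roll":24,"claw":0.5},{"x":0,"y":0,"z":0,"roll":30,"claw":0.5},{"x":0,"y":0,"z":0,"roll":30,"claw":0.5}]}}

```text
time_s: 7.05
ee_pos: [551.6, 9.3, 169.0]
ee_rot: [[0.978, 0.211, 0.004], [0.211, -0.978, -0.0], [0.004, 0.001, -1.0]]
wrist_force: [6.2, 1.4, 2.2]
opening: 56.8
gripper_force: 42.1
```

```bash
python3 r.py
```

```text
t 7.05 pos [551.6   9.3 169. ] yaw -77.84 q [ -5.9  32.3 107.3   0.   40.1  71.9] shift [-0.0006  0.      0.001 ] roll -120.24 op 56.8 F [6.2 1.4 2.2] M [ 0.419 -0.597  0.006]
42.05468326807022 1.382371410727501
```

Emit:
{"name": "apply_moves", "arguments": {"moves": [{"x":0,"y":0,"z":0,"roll":0,"claw":0.5},{"x":0,"y":0,"z":0,"roll":0,"claw":0.5}]}}

```text
time_s: 7.25
ee_pos: [551.6, 9.4, 168.9]
ee_rot: [[0.977, 0.214, 0.004], [0.214, -0.977, -0.0], [0.004, 0.001, -1.0]]
wrist_force: [4.7, 1.6, 2.8]
opening: 57.1
gripper_force: 42.1
```

```bash
python3 r.py
```

```text
t 7.25 pos [551.6   9.4 168.9] yaw -77.63 q [ -5.9  32.3 107.3   0.   40.1  71.7] shift [-0.0006  0.      0.0009] roll -120.03 op 57.1 F [4.7 1.6 2.8] M [ 0.379 -0.54   0.025]
42.05203324556351 0.03559513483196497
```

Emit:
{"name": "apply_moves", "arguments": {"moves": [{"x":0,"y":0,"z":0,"roll":8,"claw":0.5},{"x":0,"y":0,"z":0,"roll":16,"claw":0.5},{"x":0,"y":0,"z":0,"roll":24,"claw":0.5},{"x":0,"y":0,"z":0,"roll":30,"claw":0.5},{"x":0,"y":0,"z":0,"roll":30,"claw":0.5}]}}

```text
time_s: 7.75
ee_pos: [551.6, 9.1, 169.0]
ee_rot: [[0.952, -0.305, 0.004], [-0.305, -0.952, -0.001], [0.004, -0.001, -1.0]]
wrist_force: [4.9, -1.2, 3.5]
opening: 57.3
gripper_force: 42.2
```

Emit:
{"name": "apply_moves", "arguments": {"moves": [{"x":0,"y":0,"z":0,"roll":0,"claw":0.5},{"x":0,"y":0,"z":0,"roll":0,"claw":0.5}]}}

```text
time_s: 7.95
ee_pos: [551.6, 9.1, 168.9]
ee_rot: [[0.954, -0.301, 0.004], [-0.301, -0.954, -0.001], [0.004, -0.001, -1.0]]
wrist_force: [5.1, -1.4, 3.1]
opening: 56.6
gripper_force: 42.2
```

```bash
python3 r.py
```

```text
t 7.95 pos [551.6   9.1 168.9] yaw -107.54 q [ -5.9  32.3 107.3  -0.   40.1 101.6] shift [-0.0006  0.0001  0.0009] roll -149.94 op 56.6 F [ 5.1 -1.4  3.1] M [-0.133 -0.653  0.055]
42.21538603305817 0.05389812053181231
```

```bash
cat > ribs.py <<'E'
from h import *
im=snapshot("wrist")[170:400,200:460]; a=cv2.resize(im,None,fx=2.6,fy=2.6,interpolation=cv2.INTER_CUBIC); b=cv2.imread("pics/w3.png")
for i in (b,a):
    h=cv2.cvtColor(i,cv2.COLOR_BGR2HSV); m=cv2.inRange(h,(3,170,90),(22,255,255)); m[:60]=0;m[415:]=0;m[:,:130]=0;m[:,500:]=0
    n,l,s,ce=cv2.connectedComponentsWithStats(m); print([(ce[k].round().astype(int).tolist(),int(s[k,4])) for k in range(1,n) if s[k,4]>100])
o=env.get_obs(); print(o["time_s"],o["torque"].round(3),o["effort"][5])
E
python3 ribs.py
```

```text
[([266, 118], 1510), ([352, 113], 2087), ([432, 162], 1576), ([170, 200], 1823), ([481, 252], 610), ([149, 331], 423), ([477, 331], 319), ([196, 397], 351), ([430, 397], 320)]
[([273, 114], 2254), ([355, 111], 2566), ([196, 155], 2014), ([430, 153], 2291), ([145, 251], 546), ([482, 253], 510), ([149, 332], 469), ([477, 330], 499), ([195, 396], 400), ([429, 397], 418)]
8.0 [-0.205 -0.635  0.06 ] 0.04806768614798784
```

Emit:
{"name": "apply_moves", "arguments": {"moves": [{"x":0,"y":0,"z":0,"roll":3,"claw":0.5},{"x":0,"y":0,"z":0,"roll":5,"claw":0.5},{"x":0,"y":0,"z":0,"roll":5,"claw":0.5},{"x":0,"y":0,"z":0,"roll":5,"claw":0.5}]}}

```text
time_s: 8.4
ee_pos: [551.6, 9.0, 168.9]
ee_rot: [[0.924, -0.383, 0.004], [-0.383, -0.924, -0.001], [0.004, -0.001, -1.0]]
wrist_force: [4.7, -0.8, 3.7]
opening: 57.0
gripper_force: 42.3
```

```bash
python3 r.py; python3 ribs.py
```

```text
t 8.4 pos [551.6   9.  168.9] yaw -112.55 q [ -5.9  32.3 107.3  -0.   40.1 106.6] shift [-0.0006  0.0001  0.0009] roll -154.95 op 57.0 F [ 4.7 -0.8  3.7] M [-0.342 -0.613 -0.104]
42.28009968996048 0.008871788741089404
[([266, 118], 1510), ([352, 113], 2087), ([432, 162], 1576), ([170, 200], 1823), ([481, 252], 610), ([149, 331], 423), ([477, 331], 319), ([196, 397], 351), ([430, 397], 320)]
[([273, 114], 2242), ([355, 111], 2593), ([194, 159], 2229), ([431, 154], 2305), ([147, 245], 702), ([482, 254], 542), ([150, 332], 493), ([477, 331], 493), ([195, 396], 398), ([430, 397], 413)]
8.45 [-0.326 -0.575  0.013] -0.023198467679321766
```

Still no contact after six clicks, so touching should be at the seventh notch. Going to 10° past it.

Emit:
{"name": "apply_moves", "arguments": {"moves": [{"x":0,"y":0,"z":0,"roll":7,"claw":0.5},{"x":0,"y":0,"z":0,"roll":14,"claw":0.5},{"x":0,"y":0,"z":0,"roll":20,"claw":0.5},{"x":0,"y":0,"z":0,"roll":25,"claw":0.5},{"x":0,"y":0,"z":0,"roll":25,"claw":0.5}]}}

```text
time_s: 8.95
ee_pos: [551.4, 9.0, 169.0]
ee_rot: [[0.674, -0.739, 0.004], [-0.739, -0.674, -0.001], [0.003, -0.002, -1.0]]
wrist_force: [4.7, -0.9, 4.0]
opening: 56.5
gripper_force: 42.4
```

Emit:
{"name": "apply_moves", "arguments": {"moves": [{"x":0,"y":0,"z":0,"roll":0,"claw":0.5},{"x":0,"y":0,"z":0,"roll":0,"claw":0.5}]}}

```text
time_s: 9.15
ee_pos: [551.4, 9.0, 168.9]
ee_rot: [[0.676, -0.737, 0.004], [-0.737, -0.676, -0.001], [0.003, -0.002, -1.0]]
wrist_force: [5.7, -1.8, 3.5]
opening: 56.9
gripper_force: 42.4
```

```bash
python3 r.py; python3 ribs.py
```

```text
t 9.15 pos [551.4   9.  168.9] yaw -137.48 q [-5.900e+00  3.230e+01  1.073e+02 -1.000e-01  4.010e+01  1.316e+02] shift [-0.0005  0.0002  0.0009] roll -179.88 op 56.9 F [ 5.7 -1.8  3.5] M [-0.566 -0.38   0.336]
42.398205399513245 0.4291306156665087
[([266, 118], 1510), ([352, 113], 2087), ([432, 162], 1576), ([170, 200], 1823), ([481, 252], 610), ([149, 331], 423), ([477, 331], 319), ([196, 397], 351), ([430, 397], 320)]
[([355, 110], 2578), ([273, 111], 2434), ([430, 151], 1765), ([198, 157], 1727), ([161, 209], 106), ([147, 246], 697), ([482, 252], 577), ([150, 330], 432), ([478, 330], 468), ([196, 396], 356), ([430, 396], 394)]
9.2 [-0.551 -0.361  0.407] 0.42476906441152096
```

Torque stepped to 0.42 N·m, which matches burr contact 10° past the notch. Now I back off 10° + 90°, release and rise.

Emit:
{"name": "apply_moves", "arguments": {"moves": [{"x":0,"y":0,"z":0,"roll":-8,"claw":0.5},{"x":0,"y":0,"z":0,"roll":-16,"claw":0.5},{"x":0,"y":0,"z":0,"roll":-24,"claw":0.5},{"x":0,"y":0,"z":0,"roll":-32,"claw":0.5},{"x":0,"y":0,"z":0,"roll":-40,"claw":0.5}]}}

```text
time_s: 9.7
ee_pos: [551.6, 9.2, 169.0]
ee_rot: [[0.992, -0.126, 0.004], [-0.126, -0.992, -0.0], [0.004, -0.0, -1.0]]
wrist_force: [5.4, 3.8, 2.7]
opening: 56.6
gripper_force: 42.4
```

Emit:
{"name": "apply_moves", "arguments": {"moves": [{"x":0,"y":0,"z":0,"roll":-8,"claw":0.5},{"x":0,"y":0,"z":0,"roll":-16,"claw":0.5},{"x":0,"y":0,"z":0,"roll":-24,"claw":0.5},{"x":0,"y":0,"z":0,"roll":-32,"claw":0.5},{"x":0,"y":0,"z":0,"roll":-40,"claw":0.5}]}}

```text
time_s: 10.2
ee_pos: [551.5, 9.5, 169.0]
ee_rot: [[0.841, 0.541, 0.004], [0.541, -0.841, 0.0], [0.003, 0.002, -1.0]]
wrist_force: [6.6, 3.0, 3.7]
opening: 57.2
gripper_force: 42.5
```

Emit:
{"name": "apply_moves", "arguments": {"moves": [{"x":0,"y":0,"z":0,"roll":-8,"claw":0.5},{"x":0,"y":0,"z":0,"roll":-15,"claw":0.5},{"x":0,"y":0,"z":0,"roll":-20,"claw":0.5},{"x":0,"y":0,"z":0,"roll":-20,"claw":0.5},{"x":0,"y":0,"z":0,"roll":-20,"claw":0.5}]}}

```text
time_s: 10.7
ee_pos: [551.3, 9.7, 168.9]
ee_rot: [[0.609, 0.793, 0.003], [0.793, -0.609, 0.0], [0.002, 0.003, -1.0]]
wrist_force: [5.6, 4.1, 5.0]
opening: 57.0
gripper_force: 42.6
```

```bash
python3 r.py; python3 ribs.py
```

```text
t 10.7 pos [551.3   9.7 168.9] yaw -37.55 q [-5.900e+00  3.230e+01  1.073e+02  1.000e-01  4.020e+01  3.160e+01] shift [-0.0006 -0.      0.0009] roll -79.95 op 57.0 F [5.6 4.1 5. ] M [ 0.858 -0.235  0.052]
42.5664746761322 -0.11057170573621988
[([266, 118], 1510), ([352, 113], 2087), ([432, 162], 1576), ([170, 200], 1823), ([481, 252], 610), ([149, 331], 423), ([477, 331], 319), ([196, 397], 351), ([430, 397], 320)]
[([266, 118], 1528), ([353, 113], 2133), ([187, 168], 1283), ([428, 153], 1977), ([150, 236], 878), ([482, 252], 597), ([150, 331], 408), ([477, 330], 453), ([196, 397], 347), ([430, 397], 330)]
10.75 [ 0.903 -0.316  0.045] -0.02818103414028883
```

Emit:
{"name": "apply_moves", "arguments": {"moves": [{"x":0,"y":0,"z":0,"roll":0,"claw":0.3},{"x":0,"y":0,"z":0,"roll":0,"claw":0},{"x":0,"y":0,"z":0,"roll":0,"claw":0},{"x":0,"y":0,"z":0,"roll":0,"claw":0},{"x":0,"y":0,"z":0,"roll":0,"claw":0}]}}

```text
time_s: 11.25
ee_pos: [550.3, 9.3, 167.8]
ee_rot: [[0.61, 0.792, -0.0], [0.792, -0.61, -0.0], [-0.0, -0.0, -1.0]]
wrist_force: [-0.1, 0.2, 0.6]
opening: 85.3
gripper_force: 0.0
```

Emit:
{"name": "apply_moves", "arguments": {"moves": [{"x":0,"y":0,"z":-0.02,"roll":0,"claw":0},{"x":0,"y":0,"z":-0.05,"roll":0,"claw":0},{"x":0,"y":0,"z":-0.08,"roll":0,"claw":0},{"x":0,"y":0,"z":-0.1,"roll":0,"claw":0},{"x":0,"y":0,"z":-0.1,"roll":0,"claw":0}]}}

```text
time_s: 11.75
ee_pos: [550.9, 9.3, 270.4]
ee_rot: [[0.61, 0.792, 0.005], [0.792, -0.61, -0.001], [0.002, 0.004, -1.0]]
wrist_force: [0.6, 0.0, -0.3]
opening: 85.3
gripper_force: 0.0
```

```bash
cat > ringphase.py <<'E'
from h import *
c=calibration("wrist"); im=snapshot("wrist"); h=cv2.cvtColor(im,cv2.COLOR_BGR2HSV)
p0=w2px(c,[[551,9.2,128]])[0]; m=cv2.inRange(h,(3,150,110),(22,255,255)); k=np.zeros_like(m); cv2.circle(k,tuple(int(v) for v in p0),65,255,-1); m&=k
n,l,s,ce=cv2.connectedComponentsWithStats(m)
for k in range(1,n):
    if s[k,4]>8:
        d=px2w(c,ce[k:k+1],124)[0,:2]-[551,9.2]; print(int(s[k,4]),np.hypot(*d).round(1),((np.degrees(np.arctan2(d[1],d[0]))-7.4+15)%30-15).round(1))
E
python3 ringphase.py; python3 - <<'E'
from h import *
to(614.5,-214.2,300,-92.5)
E
```

```text
72 29.4 -0.0
80 29.1 2.7
118 27.8 10.3
77 28.3 4.7
39 27.9 -2.2
28 29.0 1.6
29 28.4 -2.4
19 29.7 1.1
23 29.1 -1.8
21 29.9 -1.7
19 29.8 1.0
t 11.8 pos [550.4   9.3 268.8] yaw -37.61 q [ -5.9  24.4 102.3  -0.   53.2  31.7] shift [-0.1379  0.1872 -0.031 ] roll 54.89 op 85.5 F [-0.8 -0.2  0.2] M [ 0.018 -0.    -0.005]
```

Emit:
{"name": "apply_moves", "arguments": {"moves": [{"x":-0.024,"y":0.033,"z":-0.01,"roll":8,"claw":0},{"x":-0.048,"y":0.066,"z":-0.02,"roll":16,"claw":0},{"x":-0.072,"y":0.1,"z":-0.03,"roll":24,"claw":0},{"x":-0.096,"y":0.133,"z":-0.03,"roll":32,"claw":0},{"x":-0.115,"y":0.16,"z":-0.03,"roll":40,"claw":0}]}}

```text
time_s: 12.3
ee_pos: [607.0, -181.6, 296.5]
ee_rot: [[0.978, 0.208, -0.001], [0.208, -0.978, 0.0], [-0.001, -0.001, -1.0]]
wrist_force: [0.9, -0.8, 0.5]
opening: 85.6
gripper_force: 0.0
```

```bash
python3 - <<'E'
from h import *
to(614.5,-214.2,250,-92.5)
E
```

```text
t 12.3 pos [ 607.  -181.6  296.5] yaw -77.99 q [-22.6  29.3  88.5  -0.   62.3  55.4] shift [0.0006 0.0335 0.0465] roll 14.51 op 85.6 F [ 0.9 -0.8  0.5] M [ 0.007 -0.039  0.023]
```

Emit:
{"name": "apply_moves", "arguments": {"moves": [{"x":0,"y":0.015,"z":0.02,"roll":7,"claw":0},{"x":0,"y":0.03,"z":0.04,"roll":14.5,"claw":0},{"x":0,"y":0.03,"z":0.05,"roll":14.5,"claw":0},{"x":0,"y":0.03,"z":0.05,"roll":14.5,"claw":0},{"x":0,"y":0.03,"z":0.05,"roll":14.5,"claw":0}]}}

```text
time_s: 12.8
ee_pos: [613.3, -208.0, 247.9]
ee_rot: [[0.999, -0.033, -0.0], [-0.033, -0.999, 0.0], [-0.0, -0.0, -1.0]]
wrist_force: [0.6, 0.4, -0.5]
opening: 85.4
gripper_force: 0.0
```

```bash
python3 - <<'E'
from h import *
c=calibration("wrist"); cv2.imwrite("pics/w4.png",snapshot("wrist"))
to(614.5,-214.2,80,-92.5)
x=614.5;y=-214.2;a=np.radians(-2.6)
print(w2px(c,[[x+sx*50*np.cos(a)-sy*28*np.sin(a),y+sx*50*np.sin(a)+sy*28*np.cos(a),40] for sx,sy in((1,1),(1,-1),(-1,-1),(-1,1))]).round(1))
E
```

```text
t 12.85 pos [ 613.5 -207.9  248.5] yaw -91.94 q [-24.6  33.1  89.3   0.   57.5  67.4] shift [0.0011 0.0062 0.1685] roll 0.56 op 85.7 F [ 0.4 -0.5 -0.2] M [0.011 0.061 0.   ]
[[296.9 133. ]
 [358.1 133.8]
 [353.6 235.6]
 [297.7 235. ]]
```

View pics/w4.png

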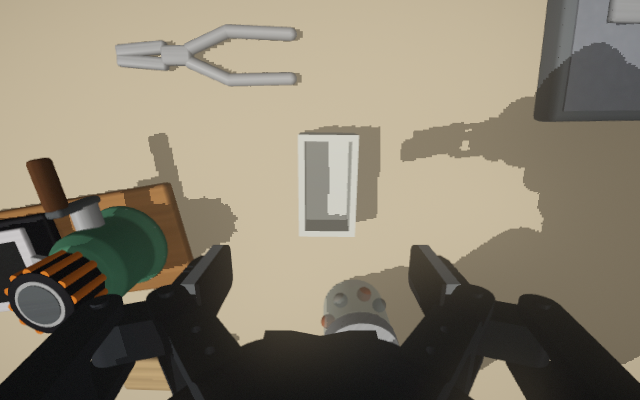

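The pot rim corners are (300,134), (359,135), (355,237) and (300,236), about 1.5 px from prediction.

```bash
python3 - <<'E'
from h import *
c=calibration("wrist")
w=px2w(c,[(299.5,134),(359,135),(355.5,237),(300,236.5)],40)[:,:2]; m=w.mean(0); print(m)
for a,b in((0,1),(3,2),(0,3),(1,2)): print(np.linalg.norm(w[b]-w[a]).round(1),np.degrees(np.arctan2(*(w[b]-w[a])[::-1])).round(1))
to(m[0],m[1],80,-92.5)
E
```

```text
[ 613.41351254 -216.13002969]
54.6 -92.8
55.8 -92.5
100.9 177.3
100.6 178.0
t 12.85 pos [ 613.5 -207.9  248.5] yaw -91.94 q [-24.6  33.1  89.3   0.   57.5  67.4] shift [1.000e-04 8.200e-03 1.685e-01] roll 0.56 op 85.7 F [ 0.4 -0.5 -0.2] M [0.011 0.061 0.   ]
```

Emit:
{"name": "apply_moves", "arguments": {"moves": [{"x":0,"y":0.0075,"z":0.03,"roll":0.5,"claw":0},{"x":0,"y":0.0075,"z":0.07,"roll":0.5,"claw":0},{"x":0,"y":0.0075,"z":0.11,"roll":0.5,"claw":0},{"x":0,"y":0.0075,"z":0.13,"roll":0.5,"claw":0},{"x":0,"y":0.0075,"z":0.14,"roll":0.5,"claw":0}]}}

```text
time_s: 13.35
ee_pos: [612.9, -215.5, 106.8]
ee_rot: [[0.999, -0.044, -0.001], [-0.044, -0.999, 0.0], [-0.001, -0.0, -1.0]]
wrist_force: [-0.1, -0.9, 0.2]
opening: 85.4
gripper_force: 0.0
```

Emit:
{"name": "apply_moves", "arguments": {"moves": [{"x":0,"y":0,"z":0.01,"roll":0,"claw":0},{"x":0,"y":0,"z":0.02,"roll":0,"claw":0},{"x":0,"y":0,"z":0.028,"roll":0,"claw":0},{"x":0,"y":0,"z":0.028,"roll":0,"claw":0},{"x":0,"y":0,"z":0.028,"roll":0,"claw":0.1}]}}

```text
time_s: 13.85
ee_pos: [613.2, -216.3, 80.3]
ee_rot: [[0.999, -0.046, 0.0], [-0.046, -0.999, -0.0], [0.0, 0.0, -1.0]]
wrist_force: [0.8, 0.2, 0.3]
opening: 76.9
gripper_force: 0.0
```

```bash
python3 - <<'E'
from h import *
to(613.9,-215.3,80,-92.5)
E
```

```text
t 13.85 pos [ 613.2 -216.3   80.3] yaw -92.61 q [-25.2  45.6  95.   -0.   39.4  67.4] shift [ 0.0007 -0.001   0.0003] roll -0.11 op 76.9 F [0.8 0.2 0.3] M [-0.005 -0.04  -0.023]
```

Emit:
{"name": "apply_moves", "arguments": {"moves": [{"x":0.0005,"y":-0.0005,"z":0,"roll":0,"claw":0.2},{"x":0.0005,"y":-0.0005,"z":0,"roll":0,"claw":0.28},{"x":0.0005,"y":-0.0005,"z":0,"roll":0,"claw":0.34},{"x":0.0005,"y":-0.0005,"z":0,"roll":0,"claw":0.5},{"x":0.0005,"y":-0.0005,"z":0,"roll":0,"claw":0.5}], "grip_force": 30}}

```text
time_s: 14.35
ee_pos: [613.7, -215.7, 80.4]
ee_rot: [[0.999, -0.046, 0.001], [-0.046, -0.999, -0.0], [0.001, 0.0, -1.0]]
wrist_force: [-0.4, 2.4, 5.6]
opening: 55.8
gripper_force: 33.4
```

Emit:
{"name": "apply_moves", "arguments": {"moves": [{"x":0,"y":0,"z":0,"roll":0,"claw":0.5},{"x":0,"y":0,"z":-0.005,"roll":0,"claw":0.5},{"x":0,"y":0,"z":-0.015,"roll":0,"claw":0.5},{"x":0,"y":0,"z":-0.03,"roll":0,"claw":0.5},{"x":0,"y":0,"z":-0.03,"roll":0,"claw":0.5}]}}

```text
time_s: 14.85
ee_pos: [614.3, -216.1, 112.5]
ee_rot: [[0.999, -0.046, 0.003], [-0.046, -0.999, -0.002], [0.003, 0.001, -1.0]]
wrist_force: [0.9, -1.1, -2.0]
opening: 55.7
gripper_force: 32.7
```

```bash
python3 - <<'E'
from h import *
to(532.3,152.8,250,7.4)
E
```

```text
t 14.85 pos [ 614.3 -216.1  112.5] yaw -92.62 q [-25.2  43.   94.3  -0.   42.5  67.4] shift [-0.0983 -0.3646 -0.1384] roll -100.02 op 55.7 F [ 0.9 -1.1 -2. ] M [-0.055 -0.038 -0.003]
```

Emit:
{"name": "apply_moves", "arguments": {"moves": [{"x":0,"y":0,"z":-0.03,"roll":-4,"claw":0.5},{"x":0,"y":0,"z":-0.065,"roll":-11,"claw":0.5},{"x":0,"y":-0.01,"z":-0.1,"roll":-18,"claw":0.5},{"x":0,"y":-0.02,"z":-0.13,"roll":-25,"claw":0.5},{"x":0,"y":-0.04,"z":-0.148,"roll":-32,"claw":0.5}]}}

```text
time_s: 15.35
ee_pos: [615.5, -176.3, 260.7]
ee_rot: [[0.869, 0.494, 0.003], [0.494, -0.869, -0.002], [0.002, 0.003, -1.0]]
wrist_force: [-0.2, -1.0, -2.5]
opening: 55.8
gripper_force: 33.9
```

```bash
python3 - <<'E'
from h import *
to(532.3,152.8,260,7.4)
E
```

```text
t 15.35 pos [ 615.5 -176.3  260.7] yaw -60.39 q [-21.9  31.8  89.9  -0.   58.2  38.5] shift [ 9.020e-02 -3.272e-01 -1.000e-04] roll -67.79 op 55.8 F [-0.2 -1.  -2.5] M [ 0.019 -0.062 -0.002]
```

Half the remaining travel now.

Emit:
{"name": "apply_moves", "arguments": {"moves": [{"x":0.01,"y":-0.036,"z":0,"roll":-8,"claw":0.5},{"x":0.02,"y":-0.075,"z":0,"roll":-16,"claw":0.5},{"x":0.031,"y":-0.114,"z":0,"roll":-24,"claw":0.5},{"x":0.042,"y":-0.153,"z":0,"roll":-32,"claw":0.5},{"x":0.053,"y":-0.19,"z":0,"roll":-40,"claw":0.5}]}}

```text
time_s: 15.85
ee_pos: [567.5, 17.3, 258.2]
ee_rot: [[0.347, 0.938, 0.0], [0.938, -0.347, -0.0], [0.0, 0.0, -1.0]]
wrist_force: [-0.2, 0.4, -1.6]
opening: 55.8
gripper_force: 33.8
```

```bash
python3 - <<'E'
from h import *
to(532.3,152.8,260,7.4)
E
```

```text
t 15.85 pos [567.5  17.3 258.2] yaw -20.29 q [ -4.9  26.4 100.5  -0.   53.1  15.4] shift [ 0.1149 -0.08   -0.0019] roll -27.69 op 55.8 F [-0.2  0.4 -1.6] M [ 0.013 -0.03   0.015]
```

Emit:
{"name": "apply_moves", "arguments": {"moves": [{"x":0.036,"y":-0.025,"z":0,"roll":-8,"claw":0.5},{"x":0.072,"y":-0.05,"z":0,"roll":-16,"claw":0.5},{"x":0.1,"y":-0.07,"z":0,"roll":-24,"claw":0.5},{"x":0.115,"y":-0.08,"z":0,"roll":-27.7,"claw":0.5},{"x":0.115,"y":-0.08,"z":0,"roll":-27.7,"claw":0.5}]}}

```text
time_s: 16.35
ee_pos: [533.1, 153.6, 258.1]
ee_rot: [[-0.128, 0.992, 0.0], [0.992, 0.128, 0.0], [0.0, 0.0, -1.0]]
wrist_force: [-0.1, -0.3, -2.9]
opening: 55.7
gripper_force: 33.8
```

Emit:
{"name": "apply_moves", "arguments": {"moves": [{"x":0,"y":0,"z":0.03,"roll":0,"claw":0.5},{"x":0,"y":0,"z":0.06,"roll":0,"claw":0.5},{"x":0,"y":0,"z":0.08,"roll":0,"claw":0.5},{"x":0,"y":0,"z":0.08,"roll":0,"claw":0.5},{"x":0,"y":0,"z":0.08,"roll":0,"claw":0.5}]}}

```text
time_s: 16.85
ee_pos: [534.4, 151.0, 178.3]
ee_rot: [[-0.122, 0.993, 0.0], [0.993, 0.122, -0.0], [-0.0, 0.0, -1.0]]
wrist_force: [-0.1, -0.3, -1.7]
opening: 55.6
gripper_force: 33.7
```

```bash
python3 - <<'E'
from h import *
to(532.3,152.8,150,7.4)
c=calibration("wrist"); im=snapshot("wrist"); cv2.imwrite("pics/w5.png",im)
P=np.array([532.3,152.8,50]); a=np.radians(7.4); X=np.array([np.cos(a),np.sin(a),0]);Y=np.array([-np.sin(a),np.cos(a),0])
print(w2px(c,[P+sx*45*X+sy*65*Y for sx,sy in((1,1),(1,-1),(-1,-1),(-1,1))]).round(1))
o=env.get_obs();b=o["ee_pos"]-[0,0,80]
print(w2px(c,[b+[0,0,40]+sx*28*X+sy*50*Y for sx,sy in((1,1),(1,-1),(-1,-1),(-1,1))]).round(1))
E
```

```text
t 16.85 pos [534.4 151.  178.3] yaw 7.0 q [  9.   31.8 106.3  -0.   41.9   2. ] shift [ 0.0021 -0.0018  0.0283] roll -0.4 op 55.6 F [-0.1 -0.3 -1.7] M [-0.027 -0.     0.045]
[[387.6 116.7]
 [378.3 293.7]
 [260.3 294.4]
 [248.  117.7]]
[[397.4 164.7]
 [382.9 377.9]
 [263.  378.7]
 [246.5 165.7]]
```

View pics/w5.png

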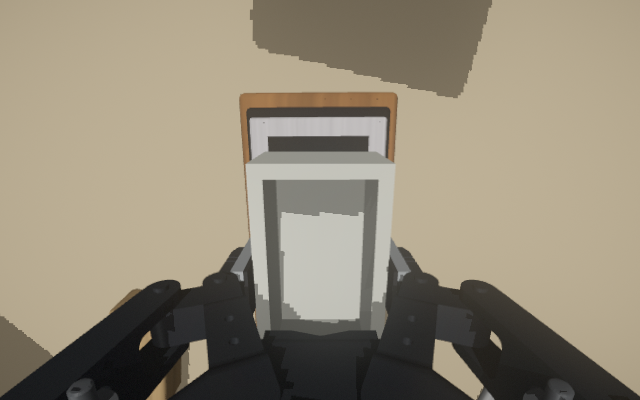

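The plate's far corners (387,117) and (249,118) match prediction, and the pot rim (394,163), (246,165) is square with it. Lowering.

Emit:
{"name": "apply_moves", "arguments": {"moves": [{"x":0.0018,"y":-0.002,"z":0.01,"roll":-0.3,"claw":0.5},{"x":0.0018,"y":-0.002,"z":0.025,"roll":-0.3,"claw":0.5},{"x":0.0018,"y":-0.002,"z":0.037,"roll":-0.3,"claw":0.5},{"x":0.0018,"y":-0.002,"z":0.044,"roll":-0.3,"claw":0.5},{"x":0.0018,"y":-0.002,"z":0.044,"roll":-0.3,"claw":0.5}]}}

```text
time_s: 17.4
ee_pos: [531.5, 153.1, 133.1]
ee_rot: [[-0.129, 0.992, -0.001], [0.992, 0.129, -0.0], [-0.0, -0.001, -1.0]]
wrist_force: [0.6, -0.3, -2.0]
opening: 55.7
gripper_force: 33.8
```

```bash
python3 - <<'E'
from h import *
to(532.3,152.8,130,7.4)
E
```

```text
t 17.4 pos [531.5 153.1 133.1] yaw 7.39 q [  9.2  35.7 108.2  -0.   36.1   1.8] shift [-0.0004  0.0007  0.0031] roll -0.01 op 55.7 F [ 0.6 -0.3 -2. ] M [-0.016  0.049  0.058]
```

Emit:
{"name": "apply_moves", "arguments": {"moves": [{"x":-0.0005,"y":0.001,"z":0.001,"roll":0,"claw":0.5},{"x":-0.0005,"y":0.001,"z":0.0025,"roll":0,"claw":0.5},{"x":-0.0005,"y":0.001,"z":0.004,"roll":0,"claw":0.5},{"x":-0.0005,"y":0.001,"z":0.0055,"roll":0,"claw":0.5},{"x":-0.0005,"y":0.001,"z":0.007,"roll":0,"claw":0.5}]}}

```text
time_s: 17.9
ee_pos: [533.0, 152.8, 127.0]
ee_rot: [[-0.128, 0.992, 0.001], [0.992, 0.128, 0.0], [-0.0, 0.001, -1.0]]
wrist_force: [0.8, -0.3, -0.6]
opening: 55.7
gripper_force: 34.0
```

Emit:
{"name": "apply_moves", "arguments": {"moves": [{"x":0,"y":0,"z":0.001,"roll":0,"claw":0.5},{"x":0,"y":0,"z":0.002,"roll":0,"claw":0.5},{"x":0,"y":0,"z":0.003,"roll":0,"claw":0.5},{"x":0,"y":0,"z":0.004,"roll":0,"claw":0.5},{"x":0,"y":0,"z":0.004,"roll":0,"claw":0.5}]}}

```text
time_s: 18.4
ee_pos: [532.9, 152.8, 122.8]
ee_rot: [[-0.129, 0.992, 0.0], [0.992, 0.129, -0.0], [-0.0, 0.0, -1.0]]
wrist_force: [1.5, -0.6, 0.3]
opening: 55.9
gripper_force: 34.2
```

Emit:
{"name": "apply_moves", "arguments": {"moves": [{"x":0,"y":0,"z":0,"roll":0,"claw":0.5},{"x":0,"y":0,"z":0,"roll":0,"claw":0.5}]}}

```text
time_s: 18.6
ee_pos: [532.9, 152.8, 122.9]
ee_rot: [[-0.128, 0.992, 0.0], [0.992, 0.128, -0.0], [-0.0, 0.0, -1.0]]
wrist_force: [1.9, 0.3, 0.0]
opening: 55.5
gripper_force: 34.2
```

The pot's weight is now on the plate (Fz ≈ 0). Releasing gently.

Emit:
{"name": "apply_moves", "arguments": {"moves": [{"x":0,"y":0,"z":0,"roll":0,"claw":0.34},{"x":0,"y":0,"z":0,"roll":0,"claw":0.28},{"x":0,"y":0,"z":0,"roll":0,"claw":0.2},{"x":0,"y":0,"z":0,"roll":0,"claw":0.05},{"x":0,"y":0,"z":0,"roll":0,"claw":0}]}}

```text
time_s: 19.1
ee_pos: [532.8, 152.7, 122.9]
ee_rot: [[-0.128, 0.992, -0.0], [0.992, 0.128, -0.0], [-0.0, -0.0, -1.0]]
wrist_force: [-0.0, -0.0, 0.2]
opening: 85.3
gripper_force: 0.0
```

Emit:
{"name": "apply_moves", "arguments": {"moves": [{"x":0,"y":0,"z":0,"roll":0,"claw":0},{"x":0,"y":0,"z":-0.01,"roll":0,"claw":0},{"x":0,"y":0,"z":-0.03,"roll":0,"claw":0},{"x":0,"y":0,"z":-0.06,"roll":0,"claw":0},{"x":0,"y":0,"z":-0.1,"roll":0,"claw":0}]}}

```text
time_s: 19.6
ee_pos: [532.3, 152.6, 223.6]
ee_rot: [[-0.128, 0.992, -0.002], [0.992, 0.128, -0.0], [-0.0, -0.002, -1.0]]
wrist_force: [0.4, -0.1, -0.5]
opening: 85.6
gripper_force: 0.0
```

Emit:
{"name": "apply_moves", "arguments": {"moves": [{"x":-0.02,"y":0,"z":-0.03,"roll":0,"claw":0},{"x":-0.05,"y":0,"z":-0.05,"roll":0,"claw":0},{"x":-0.08,"y":0,"z":-0.05,"roll":0,"claw":0},{"x":-0.08,"y":0,"z":-0.05,"roll":0,"claw":0},{"x":-0.08,"y":0,"z":-0.05,"roll":0,"claw":0}]}}

```text
time_s: 20.1
ee_pos: [542.9, 73.1, 273.4]
ee_rot: [[-0.127, 0.992, 0.0], [0.992, 0.127, 0.0], [0.0, 0.0, -1.0]]
wrist_force: [-0.8, 0.3, -0.5]
opening: 85.4
gripper_force: 0.0
```

```bash
python3 - <<'E'
from h import *
to(532.3,152.8,130,7.4)
c=calibration("wrist"); im=snapshot("wrist"); cv2.imwrite("pics/w6.png",im)
P=np.array([532.3,152.8,0]); a=np.radians(7.4); X=np.array([np.cos(a),np.sin(a),0]);Y=np.array([-np.sin(a),np.cos(a),0])
for L,W,z in((65,45,42),(50,28,82)): print(w2px(c,[P+[0,0,z]+sx*W*X+sy*L*Y for sx,sy in((1,1),(1,-1),(-1,-1),(-1,1))]).round(1).tolist())
E
```

```text
t 20.1 pos [542.9  73.1 273.4] yaw 7.3 q [  0.8  23.9 102.3   0.   53.8  -6.5] shift [ 0.0804 -0.0005  0.1434] roll -0.1 op 85.4 F [-0.8  0.3 -0.5] M [ 0.009 -0.026  0.045]
[[369.4, 28.8], [364.5, 168.8], [276.4, 168.9], [271.2, 28.9]]
[[355.4, 35.1], [352.3, 159.7], [288.7, 159.8], [285.3, 35.2]]
```

View pics/w6.png

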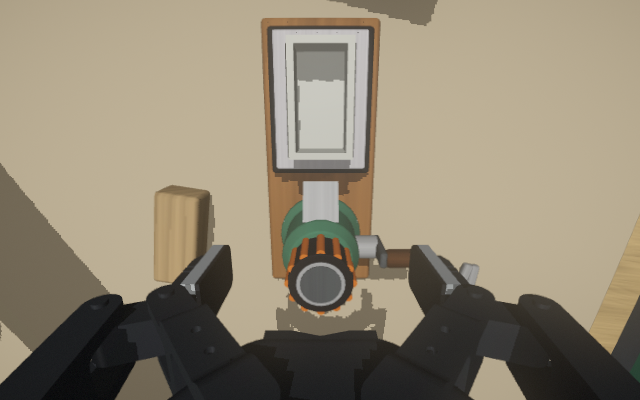

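The pot rim corners (286,35), (356,35), (353,160) and (288,160) match a centred, square pot within about 1 px. The ring is undisturbed and the gripper is clear. Handing in.

```bash
python3 -c "
from bench import env; print(env.finish_job())"
```

```text
the job is handed in; nothing more can be done
None
```

I handed the job in at about 20 s: the burrs touched at the seventh click and the ring is backed off three, the pot sits centred and square on the sunken plate, and I left the jar, block and pliers alone; no verdict came back.

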